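# Tip the shelf corner over onto the drilling board

## Robot

A 6-joint arm with a two-finger parallel gripper is mounted at the origin on the work surface. World frame = base frame: x ahead of the robot, y to its left, z up, the work surface at z = 0. Lengths are in mm, angles in rad, forces in N, time in s.
With the tool pointing down it reaches from about 400 to 925 mm from the base axis. Payload 12.5 kg.
Tool frame: the origin (TCP) lies at the very end of the fingers, on their centre line; the grasp point (between the pads) lies 19 mm behind it; z points along the fingers, x is the direction in which the jaws open and shut, and the axes are right-handed (so a half turn about z gives the same grasp; the last joint's range is limited). The gripper opens to 95 mm and grips with 3 to 60 N. Pads are 20 mm wide; open, the fingers measure 119 mm over their backs; the gripper's body (75 mm by 180 mm) begins 59 mm behind the grasp point.
Start: joints at [-1.36, 0.491, 1.559, -0, 1.092, -0.106], TCP at [194.728, -593.909, 214.661] pointing down, gripper open.
Joint ranges: [-3.1, 3.1], [-0.84, 2.19], [0.05, 2.79], [-1.13, 4.28], [0.06, 2.93], [-2.69, 2.69]. Speed limits (rad/s): [2.22, 2.22, 2.79, 3.14, 3.14, 3.14].

## Interface

Orientations are given as [roll, pitch, yaw] about the fixed x, y, z axes, in that order (R = Rz(yaw) Ry(pitch) Rx(roll)).
In Python, from cell import state, viewer, ticket, look_for, regions_of gives the robot as it stands.
- The arm moves only by the shell command python3 -m inch 'ROWS'. ROWS is JSON, a list of rows, each a list of 7 numbers: the turn, a rotation vector about the world's x, y, z in degrees, then the shift along the world's x, y, z in mm, then the opening, from -1 (shut) to 1 (fully open). In form: [[rx, ry, rz, tx, ty, tz, hand], ...]. A call has 1 to 10 rows; each row shifts and turns the commanded pose from where the row before left it; what a row does not reach is not made up. A row lasts 1/10 s, in which the tool goes at most 50 mm and 8.59 degrees, less where a joint would pass 70% of its speed; a pose out of reach is approached as far as the arm can. A call with a gripper value outside its range is refused whole. The fingers move at their own pace and stop on an object; the grip force is fixed at half the most. Time passes only in rows, so rows that do not move let the fingers close. It gives the time, the measured TCP pose, the force and the opening at its end, in the units of the state.
- state(): the state, without advancing time (a new reading comes with each control period).
- viewer.read_camera(name): name is "scene" or "top" or "wrist"; returns a dict with "color" (480x640x3 uint8, red, green, blue), "depth" (480x640 float32, mm along the optical axis (not along the pixel's ray), 0 where there is no reading), "fx", "fy", "cx", "cy" (pixels), "position" and "orientation" of the camera in the world. Camera axes: x right, y down, z forward; pixel columns grow to the right and rows downward; lengths in mm; the calibration is good to about 2 mm. A picture is of the moment at which its call begins.
- ticket.job_done(): hands the job in, once; it reports no verdict.
Trained networks look in the newest picture that a camera, given by its name, has taken for a name from the list of things; names that differ only in an ending like _2 or _b are one class to them, and where a whole thing is asked for, a point or a joint stands for the part that bears it (a point fixed in the world has none). Each returns a list of dicts, best first, with "score" (0 to 1); they miss things now and then, are a little off and sometimes report something else, mostly with a low value. They report only what shows in the picture. A call takes as long as a camera call. They do not tell look-alikes from the thing itself.
- look_for(name, camera): "box" ([left, top, right, bottom] as shares, 0 to 1, of the picture: columns of its width, rows of its height, round what is visible of it).
- regions_of(name, camera): "pixels" (480x640 bool, what is visible of it) and "box" ([left, top, right, bottom] as shares, 0 to 1, of the picture: columns of its width, rows of its height, round what is visible of it).
The state is a dict: "t": time; "joints": joint angles; "qvel": joint speeds; "tau": joint torques, N m; "eef_pos": TCP position; "tcp_rot": TCP orientation; "ft_force": force on the tool from outside, world axes, zero at the start; "moment": the same for the moment, N m; "opening": opening from 0.0 (shut) to 1.0 (fully open).
Only numpy, scipy, OpenCV 4.12 (cv2) and the standard library are available. Lean on these libraries where they do the work, as an engineer would, in place of code of your own. Each camera call takes 0.05 s, during which the arm holds its last target. There are 200 camera calls.

## Task

The L-shaped plywood corner stands on its short leg, its tall leg upright against the near edge of the white board, which serves as the stop. Without gripping it or picking it up, push it over that edge with your fingers and ease it down gently, holding back its fall until its tall leg lies flat on the white board, square to the edge and with its foot end still at the edge, ready for drilling. Do not let it drop or swing down fast, leave the tape roll, spool and screwdriver where they are, and finish clear of everything.

Things in the scene. Friction and masses are not known exactly. Their poses are not given: they have to be found in the camera images.
- panel: White board fixed on the table, 250 (its x) by 460 (its y) by 10 mm thick. Origin: middle of its near long edge, at table height. x points from that edge across the board, away from the robot; y along the edge; z up. The near edge (x = 0) is the stop; the board's top is 10 mm above the table.
- corner: Loose plywood L, boards 18 mm thick, 90 mm wide (y), 0.24-0.38 kg. Origin: heel = lower outer edge, mid-width. Tall leg: x -18 to 0, z 0 to 190 mm; short leg (foot): x -118 to -18, z 0 to 18 mm. x points to the white board, the way to tip it. Stands on the table, outer face parallel to the board's edge and 1.5-3 mm off it. Lying down: x points down, z level, heel 10 mm high, some 10 to 35 mm outside the edge.
- corner_top (a point): Upper end of the tall leg, on its outer face, mid-width (x 0, y 0, z 190 mm in the corner's frame). The inner angle of the L, facing the robot, is open to the fingers from above.
- corner_toe (a point): Free end of the short leg, on its upper (inner) face, mid-width (x -118, y 0, z 18 mm in the corner's frame). It rises as the L tips about the board's top edge and ends on top, 128 mm high.
- tape: Bystander: roll of clear tape lying flat on the white board, at either side, 90 mm diameter, 48 mm high. Origin: centre of its underside.
- spool: Bystander: brown card spool standing on the white board, at the other side, 60 mm diameter, 56 mm high. Origin: centre of its underside.
- driver: Bystander: screwdriver, about 200 mm long, lying on the table beside the white board. Origin: middle of its underside.
- corner_com (a point): Centre of mass of the L (x -29, y 0, z 65 mm in its frame). Tipped over the board's edge, the L passes balance at about 25 to 30 degrees and then falls by itself, unless its rising short leg is held back at its inner face; its heel slides back some 10 to 30 mm meanwhile.
Things that resemble listed ones, but are neither listed nor needed, are in the scene too. Of the things like the corner, leave any that is orange or purple; of the rest the smaller one is meant.

How it is judged (in metres and radians):
On the way:
1. the corner is past its balance, part-way over, with the fingers holding back its fall (angle between corner's own z axis and vertical between 0.7 and 1.3 rad and contact force between the fingers and corner above 0.2 N), for 0.2 s.
At the end, for the whole second after the job is handed in: The tall leg lies flat on the white board (heel and upper end within 7 mm of its surface), heel between 55 mm outside and 15 mm inside the near edge, square to the edge within 0.15 rad, at rest (height (world z) of corner_top between 0.004 and 0.017 m and height (world z) of corner between 0.004 and 0.017 m and x of corner in the frame of panel between -0.055 and 0.015 m and angle between the z axis of corner and the x axis of panel, either way round below 0.15 rad and linear speed of corner below 0.01 m/s); the robot touches nothing.
It fails at once if the corner swings or drops fast (over 5 rad/s) (angular speed of corner above 5 rad/s).
It fails at once if the corner is lifted or carried (heel more than 30 mm above the table) (height (world z) of corner above 0.03 m).
It fails at once if a bystander is shifted by more than 20 mm (distance of any of tape, spool, driver from where it was at the start of the episode above 0.02 m).
It fails at once if the corner is gripped or pressed hard (over 35 N from the fingers) (contact force between the fingers and corner above 35 N).
It also fails if it takes over 45 s, if anything falls off the work surface, if the arm or the gripper's body presses on something with over 40 N, if the wrist force passes 120 N, or if a joint passes its speed limit or range.

## Working session

There is one attempt and no reset: what is moved stays moved. The work goes in short steps, Python scripts to look and compute and a shell command to move; the robot and the scene stay as the last step left them, time stands still between calls to the robot, and variables do not carry over. Pictures are saved under pics/ and viewed, on a budget of 10 in all, crops included, one or two more only if the job needs it, and the job is handed in when it is done.

```bash
mkdir -p pics; ls
cat > h.py <<'E'
import numpy as np,cv2
from scipy.spatial.transform import Rotation as R
from cell import state, viewer, ticket, look_for, regions_of
def cam(n):
    c=viewer.read_camera(n); return c
def rot(o):
    o=np.array(o,float)
    return o if o.shape==(3,3) else (R.from_euler('xyz',o).as_matrix() if o.size==3 else R.from_quat(o).as_matrix())
def cloud(c):
    d=c['depth'].astype(float); v,u=np.mgrid[0:480,0:640]
    p=np.stack([(u-c['cx'])/c['fx']*d,(v-c['cy'])/c['fy']*d,d],-1)
    w=p@rot(c['orientation']).T+np.array(c['position']); w[d==0]=np.nan
    return w
def save(c,n): cv2.imwrite('pics/'+n,c['color'][:,:,::-1])
E
python3 - <<'E'
from h import *
for n in ('scene','top'):
    c=cam(n); save(c,n+'0.png'); w=cloud(c); np.save(n+'.npy',w)
    print(n,c['position'],c['orientation'],c['fx'])
    for k in ('corner','panel','tape','spool','driver'):
        for r in regions_of(k,n)[:4]:
            m=r['pixels']; p=w[m]; p=p[~np.isnan(p[:,0])]
            print(k,round(r['score'],2),(np.array(r['box'])*[640,480,640,480]).round(),np.percentile(p,[3,50,97],axis=0).round().tolist() if len(p) else None, np.median(c['color'][m],0))
print(state())
E
```

```text
pics
scene [1198.32094164  253.56063892  851.78367363] [-2.37046854  0.01450351  1.96994613] 453.10080507047877
corner 0.95 [404. 151. 469. 235.] [[263.0, 128.0, 4.0], [322.0, 208.0, 36.0], [374.0, 250.0, 191.0]] [83. 46. 98.]
corner 0.69 [274.  94. 349. 205.] [[232.0, -242.0, 4.0], [313.0, -129.0, 34.0], [393.0, -63.0, 267.0]] [142. 122.  98.]
corner 0.67 [327. 193. 383. 268.] [[432.0, -19.0, 11.0], [527.0, 35.0, 98.0], [540.0, 79.0, 191.0]] [132. 113.  91.]
panel 0.75 [192. 212. 412. 386.] [[514.0, -244.0, 7.0], [674.0, -23.0, 11.0], [794.0, 173.0, 14.0]] [222. 224. 217.]
tape 0.7 [353. 286. 395. 328.] [[609.0, 98.0, 12.0], [657.0, 138.0, 49.0], [692.0, 178.0, 61.0]] [170.5 171.  170. ]
spool 0.81 [209. 245. 237. 279.] [[636.0, -253.0, 11.0], [670.0, -222.0, 64.0], [688.0, -202.0, 69.0]] [180. 152. 114.]
driver 0.64 [401. 301. 476. 348.] [[556.0, 215.0, 0.0], [661.0, 254.0, 22.0], [707.0, 328.0, 28.0]] [172.  62.  55.]
top [ 421.89602059   -8.09404235 1463.74407305] [-3.06930793 -0.00630984 -1.54915536] 498.3602005352166
corner 0.91 [329. 287. 400. 348.] [[252.0, -245.0, 18.0], [31
[... 1094 characters left out ...]
, 62.0]] [226. 225. 225.]
{'t': 0.6, 'joints': array([-1.35958602e+00,  4.90841859e-01,  1.55892909e+00, -1.93756304e-05,
        1.09169360e+00, -1.05575224e-01]), 'qvel': array([ 1.84835484e-04,  1.25140125e-03, -2.02537120e-05, -5.85440203e-04,
        1.98041939e-04, -1.14769571e-03]), 'tau': array([ 8.41986184e-04, -6.12206984e+01, -2.58357078e+01,  6.93276711e-02,
        4.44907474e-02,  2.19547030e-05]), 'eef_pos': array([ 194.72854319, -593.89373223,  214.68704585]), 'tcp_rot': array([ 3.14156205e+00, -1.25575914e-04, -1.25400186e+00]), 'ft_force': array([-0.3348072 ,  0.50037703, -0.35875517]), 'moment': array([ 0.00044723, -0.03439622,  0.01003484]), 'opening': 1.0055588539329023}
```

Run:
```python
from h import *
a=cv2.imread('pics/scene0.png'); b=cv2.imread('pics/top0.png')
cr=cv2.resize(b[140:360,180:520],None,fx=2.35,fy=2.35)[:, :800]
cv2.imwrite('pics/crop_top.png',cr[:600])
w=np.load('top.npy'); ws=np.load('scene.npy')
for nm,W in (('top',w),('scene',ws)):
    f=W.reshape(-1,3)
    m=(f[:,0]>390)&(f[:,0]<560)&(f[:,1]>-60)&(f[:,1]<120)
    g=f[m]
    t=g[g[:,2]>186]; 
    print(nm,'top',len(t),t.mean(0).round(1),cv2.minAreaRect(t[:,:2].astype(np.float32)),np.median(t[:,2]))
    s=g[(g[:,2]>13)&(g[:,2]<24)&(g[:,0]<500)]
    print('foot',len(s),s.mean(0).round(1),cv2.minAreaRect(s[:,:2].astype(np.float32)),np.median(s[:,2]))
c=cv2.cvtColor(b,cv2.COLOR_BGR2RGB).astype(int)
m=(c.min(-1)>200)&(w[:,:,2]>5)&(w[:,:,2]<16)&(w[:,:,0]>450)
n,l,st,_=cv2.connectedComponentsWithStats(m.astype(np.uint8)); i=1+st[1:,4].argmax()
p=w[l==i]; r=cv2.minAreaRect(p[:,:2].astype(np.float32)); print('panel',r,cv2.boxPoints(r).round(),np.median(p[:,2]))
# near edge fit
ys=np.arange(-260,170,10); e=[]
for y in ys:
    q=p[abs(p[:,1]-y)<5]
    if len(q)>5: e.append((y,q[:,0].min()))
e=np.array(e); print(e.round().tolist())
```

```text
top top 228 [520.5  19.4 189.9] ((520.6055908203125, 19.74441909790039), (89.55661010742188, 18.184139251708984), 75.74195098876953) 189.7694671870247
foot 836 [456.9  33.5  17.8] ((462.028564453125, 34.19071960449219), (90.03180694580078, 97.01374053955078), 75.97393035888672) 17.67138604932734
scene top 299 [522.4  23.  190.2] ((522.1830444335938, 21.782459259033203), (91.02120971679688, 23.238073348999023), 76.14645385742188) 190.33804640496805
foot 340 [452.3  66.3  18.5] ((452.2551574707031, 72.33409118652344), (88.76203918457031, 47.161460876464844), 15.099220275878906) 18.56014771731833
panel ((645.2191162109375, -45.9384765625), (459.5995788574219, 249.93052673339844), 75.94302368164062) [[ 468. -239.]
 [ 711. -299.]
 [ 822.  147.]
 [ 580.  207.]] 9.851052706397354
[[-260.0, 545.0], [-250.0, 507.0], [-240.0, 471.0], [-230.0, 471.0], [-220.0, 474.0], [-210.0, 477.0], [-200.0, 479.0], [-190.0, 482.0], [-180.0, 482.0], [-170.0, 485.0], [-160.0, 490.0], [-150.0, 490.0], [-140.0, 496.0], [-130.0, 495.0], [-120.0, 498.0], [-110.0, 501.0], [-100.0, 504.0], [-90.0, 506.0], [-80.0, 509.0], [-70.0, 512.0], [-60.0, 514.0], [-50.0, 576.0], [-40.0, 579.0], [-30.0, 578.0], [-20.0, 575.0], [-10.0, 572.0], [0.0, 566.0], [10.0, 563.0], [20.0, 556.0], [30.0, 556.0], [40.0, 550.0], [50.0, 553.0], [60.0, 555.0], [70.0, 549.0], [80.0, 549.0], [90.0, 552.0], [100.0, 555.0], [110.0, 558.0], [120.0, 558.0], [130.0, 560.0], [140.0, 563.0], [150.0, 568.0], [160.0, 568.0]]
```

View pics/scene0.png

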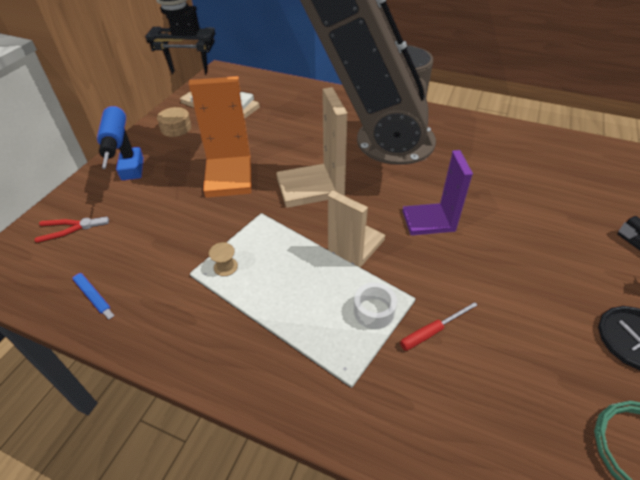

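View pics/crop_top.png

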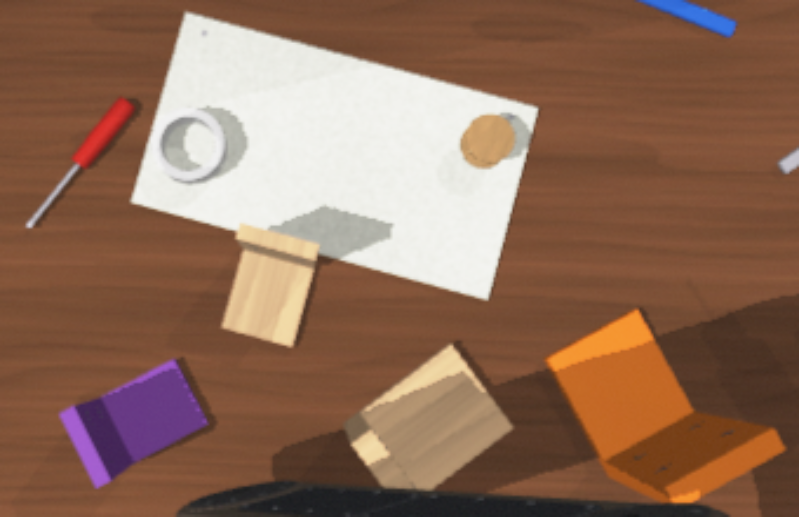

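```bash
cat >> h.py <<'E'
U=np.array([.970,-.242,0]);V_=np.array([.242,.970,0]);P0=np.array([524.,-16,0]);YC=34.
def plan(th,al=38,D=100,c=0,hx=None,hz=0):
    t,a=np.radians([th,al]); l=np.array([np.sin(t),np.cos(t)]);f=np.array([-np.cos(t),np.sin(t)])
    H=np.array([-3-10*np.tan(t) if hx is None else hx,hz]); V=H+18*l+18*f
    b=np.cos(a)*l+np.sin(a)*f
    T=V+D/2*(np.sin(a)*l+np.cos(a)*f)+c*b
    return P0+YC*V_+T[0]*U+[0,0,T[1]], al-th
def now():
    s=state(); Rt=R.from_euler('xyz',s['tcp_rot']).as_matrix(); z=Rt[:,2]; x=Rt[:,0]
    psi=np.degrees(np.arctan2(z@U,-z[2])); 
    print('t',round(s['t'],2),'tcp',s['eef_pos'].round(1),'X,Z',round(float((s['eef_pos']-P0)@U),1),round(float(s['eef_pos'][2]),1),'Y',round(float((s['eef_pos']-P0)@V_),1),'psi',psi.round(1),'zv',(z@V_).round(3),'xv',(x@V_).round(3),'xu',(x@U).round(3),'F',s['ft_force'].round(1),'Fu',round(float(s['ft_force']@U),1),'op',round(s['opening'],2),'j',s['joints'].round(2))
    return s
E
python3 - <<'E'
from h import *
for th in range(0,95,10):
    if th<80: print(th,plan(th)[0].round(1),plan(th)[1],'c150',plan(th,c=150)[0].round(1))
now()
E
python3 -m inch '[[0,0,0,0,0,50,0.6],[0,0,0,0,0,50,0.6],[0,0,0,0,0,50,0.6],[0,0,0,0,0,30,0.6],[0,0,6,30,45,0,0.6],[0,0,6,30,45,0,0.6],[0,0,6,30,45,0,0.6],[0,0,6,30,45,0,0.6],[0,0,6,30,45,0,0.6],[0,0,6,30,45,0,0.6]]'
python3 -c "from h import *;now()"
```

```text
0 [473.6  31.6  48.8] 38 c150 [384.1  53.9 167. ]
10 [481.   29.8  58. ] 28 c150 [412.7  46.8 190.5]
20 [489.7  27.6  65.5] 18 c150 [444.7  38.8 208.1]
30 [499.2  25.2  70.9] 8 c150 [478.9  30.3 219.5]
40 [508.9  22.8  74.3] -2 c150 [514.   21.5 224.2]
50 [518.2  20.5  75.3] -12 c150 [548.5  12.9 222.1]
60 [525.7  18.6  74.1] -22 c150 [580.2   5.  213.2]
70 [528.1  18.   70.6] -32 c150 [605.2  -1.2 197.8]
t 0.6 tcp [ 194.7 -593.9  214.7] X,Z -179.5 214.7 Y -640.2 psi 0.0 zv -0.0 xv -0.846 xu 0.532 F [-0.3  0.5 -0.4] Fu -0.4 op 1.01 j [-1.36  0.49  1.56 -0.    1.09 -0.11]
t: 1.6
eef_pos: [361.8, -342.4, 394.9]
tcp_rot: [3.141, -0.001, -0.622]
ft_force: [0.4, -1.4, 0.3]
opening: 0.802
t 1.6 tcp [ 361.8 -342.4  394.9] X,Z -78.4 394.9 Y -355.9 psi 0.0 zv -0.0 xv -0.368 xu 0.929 F [ 0.4 -1.4  0.3] Fu 0.8 op 0.8 j [-0.89  0.16  1.57  0.    1.41 -0.27]
```

```bash
python3 -m inch '[[0,0,4,3,46,0,0.6],[0,0,4,3,46,0,0.6],[0,0,4,3,46,0,0.6],[0,0,4,3,46,0,0.6],[0,0,4,3,46,0,0.6],[0,0,1.9,3,46,0,0.6],[0,0,0,3,46,0,0.6],[0,0,0,4,48,0,0.6],[0,0,0,0,0,0,0.6]]'
python3 -m inch '[[-1.2,-4.85,0,0,0,-15,0.6],[-1.2,-4.85,0,0,0,-15,0.6],[-1.2,-4.85,0,0,0,-15,0.6],[-1.2,-4.85,0,0,0,-15,0.6],[-1.2,-4.85,0,0,0,-15,0.6],[-1.2,-4.85,0,0,0,-15,0.6],[-1.2,-4.85,0,0,0,-10,0.6],[-0.6,-2.4,0,0,0,0,0.6],[0,0,0,0,0,0,0.6]]'
python3 -c "from h import *;now()"
```

```text
t: 2.5
eef_pos: [385.7, 30.3, 395.0]
tcp_rot: [-3.14, -0.001, -0.237]
ft_force: [0.7, -0.4, 0.3]
opening: 0.799
t: 3.4
eef_pos: [385.2, 25.4, 294.1]
tcp_rot: [3.141, -0.653, -0.243]
ft_force: [0.1, -0.3, 0.1]
opening: 0.799
t 3.4 tcp [385.2  25.4 294.1] X,Z -144.6 294.1 Y 6.6 psi 37.4 zv 0.0 xv 0.001 xu 0.794 F [ 0.1 -0.3  0.1] Fu 0.1 op 0.8 j [-0.   -0.16  2.32 -0.42  0.36  0.59]
```

```bash
python3 -m inch '[[0,0,0,5,7,-25,0.6],[0,0,0,5,7,-25,0.6],[0,0,0,5,7,-25,0.6],[0,0,0,5,7,-25,0.6],[0,0,0,0,0,-10,0.6],[0,0,0,0,0,0,0.6]]'
python3 - <<'E'
from h import *
now(); print(plan(0,c=15)[0])
E
```

```text
t: 4.0
eef_pos: [404.4, 43.7, 221.9]
tcp_rot: [3.134, -0.634, -0.24]
ft_force: [-0.1, 0.0, 0.6]
opening: 0.797
t 4.0 tcp [404.4  43.7 221.9] X,Z -130.5 221.9 Y 29.0 psi 36.3 zv -0.005 xv 0.004 xu 0.805 F [-0.1  0.   0.6] Fu -0.2 op 0.8 j [ 0.07  0.04  2.4  -1.13  0.21  1.38]
[464.68160398  33.83178127  60.60323507]
```

```bash
python3 -m inch '[[1.03,4.12,0,0,0,-5,0.7],[1.03,4.12,0,0,0,-5,0.7],[0,0,0,0,0,0,0.7]]'
python3 -m inch '[[0,0,0,3,-1,-15,0.7],[0,0,0,3,-1,-15,0.7],[0,0,0,3,-1,-15,0.7],[0,0,0,3,-1,-15,0.7],[0,0,0,0,0,0,0.7]]'
python3 -c "from h import *;now()"
```

```text
t: 4.3
eef_pos: [404.8, 40.8, 217.2]
tcp_rot: [3.126, -0.554, -0.243]
ft_force: [0.4, 0.4, -0.5]
opening: 0.85
t: 4.8
eef_pos: [418.6, 36.2, 174.3]
tcp_rot: [3.13, -0.532, -0.247]
ft_force: [0.5, 0.5, -0.1]
opening: 0.849
t 4.8 tcp [418.6  36.2 174.3] X,Z -114.8 174.3 Y 25.2 psi 30.5 zv -0.012 xv -0.002 xu 0.861 F [ 0.5  0.5 -0.1] Fu 0.3 op 0.85 j [ 0.02  0.17  2.39 -1.13  0.16  1.37]
```

```bash
python3 -m inch '[[1.9,7.5,0,0,0,0,0.81],[1.9,7.5,0,0,0,0,0.81],[0,0,0,0,0,0,0.81],[0,0,0,0,0,0,0.81]]'
python3 -c "from h import *;now()"
python3 -m inch '[[0,0,0,3,0,-12,0.81],[0,0,0,3,0,-12,0.81],[0,0,0,4,0,-12,0.81],[0,0,0,4,0,-12,0.81],[0,0,0,4,0,-12,0.81],[0,0,0,4,0,-5,0.81],[0,0,0,0,0,0,0.81],[0,0,0,0,0,0,0.81]]'
python3 -c "
from h import *;now();c=cam('scene');save(c,'s1.png');cv2.imwrite('pics/s1c.png',cv2.resize(c['color'][60:320,220:520,::-1],None,fx=2,fy=2))"
```

```text
t: 5.2
eef_pos: [420.4, 24.2, 176.0]
tcp_rot: [3.088, -0.466, -0.248]
ft_force: [0.4, -0.1, 0.0]
opening: 0.902
t 5.2 tcp [420.4  24.2 176. ] X,Z -110.2 176.0 Y 13.9 psi 26.7 zv -0.055 xv -0.003 xu 0.893 F [ 0.4 -0.1  0. ] Fu 0.4 op 0.9 j [ 0.01  0.17  2.34 -0.72  0.25  0.93]
t: 6.0
eef_pos: [446.8, 24.9, 126.5]
tcp_rot: [3.092, -0.442, -0.251]
ft_force: [0.7, 0.4, 0.7]
opening: 0.908
t 6.0 tcp [446.8  24.9 126.5] X,Z -84.8 126.5 Y 21.0 psi 25.3 zv -0.052 xv -0.006 xu 0.904 F [0.7 0.4 0.7] Fu 0.6 op 0.91 j [ 0.    0.32  2.34 -1.13  0.17  1.36]
```

View pics/s1c.png

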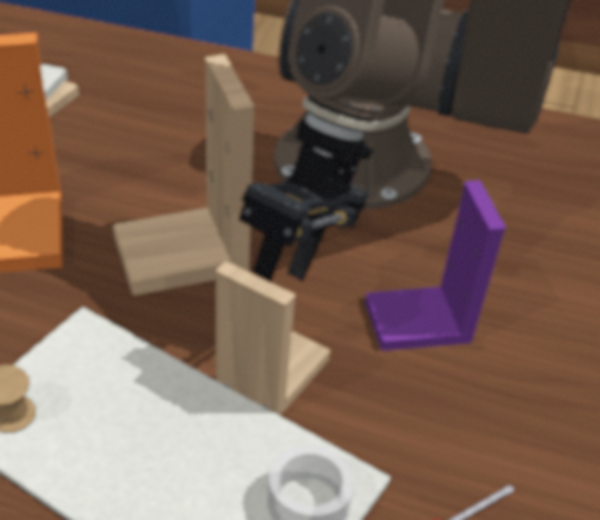

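```bash
python3 -m inch '[[1,1.8,0,0,0.5,0,0.81],[1,1.8,0,0,0.5,0,0.81],[1,1.8,0,0,0.5,0,0.81],[1,1.8,0,0,0.5,0,0.81],[1,1.8,0,0,0.5,0,0.81],[0,0,0,0,0,0,0.81],[0,0,0,0,0,0,0.81]]'
python3 -c "from h import *;now()"
```

```text
t: 6.75
eef_pos: [446.5, 25.8, 126.5]
tcp_rot: [3.129, -0.286, -0.263]
ft_force: [0.3, 0.1, -0.2]
opening: 0.903
t 6.75 tcp [446.5  25.8 126.5] X,Z -85.3 126.5 Y 21.7 psi 16.4 zv -0.018 xv -0.018 xu 0.959 F [ 0.3  0.1 -0.2] Fu 0.3 op 0.9 j [-0.04  0.31  2.25 -0.24  0.31  0.44]
```

```bash
python3 -m inch '[[0.25,0,0.25,1,3,-3,0.81],[0.25,0,0.25,1,3,-3,0.81],[0.25,0,0.25,1,3,-4,0.81],[0.25,0,0.25,1,2,-4,0.81],[0,0,0,1,0,-4,0.81],[0,0,0,0,0,-4,0.81],[0,0,0,0,0,0,0.81],[0,0,0,0,0,0,0.81]]'
python3 -c "from h import *;now()"
```

```text
t: 7.55
eef_pos: [451.5, 37.2, 104.2]
tcp_rot: [-3.134, -0.28, -0.255]
ft_force: [-0.8, -0.9, 0.0]
opening: 0.903
t 7.55 tcp [451.5  37.2 104.2] X,Z -83.2 104.2 Y 34.1 psi 16.0 zv 0.004 xv -0.01 xu 0.961 F [-0.8 -0.9  0. ] Fu -0.6 op 0.9 j [-0.03  0.37  2.26 -0.22  0.25  0.43]
```

```bash
python3 -m inch '[[0,0,0,2.9,-0.7,0,0.81],[0,0,0,2.9,-0.7,0,0.81],[0,0,0,2.9,-0.7,0,0.81],[0,0,0,2.9,-0.7,0,0.81],[0,0,0,1.9,-0.5,0,0.81],[0,0,0,1.9,-0.5,0,0.81],[0,0,0,0,0,0,0.81]]'
python3 -c "from h import *;now()"
python3 -m inch '[[0,0,0,1.9,-0.5,0,0.81],[0,0,0,1.9,-0.5,0,0.81],[0,0,0,1.9,-0.5,0,0.81],[0,0,0,1.9,-0.5,0,0.81],[0,0,0,1.9,-0.5,0,0.81],[0,0,0,0,0,0,0.81]]'
cat >> h.py <<'E'
def ang(tag=None):
    c=cam('scene'); w=cloud(c); 
    if tag: save(c,tag)
    q=w-P0; X=q@U; Y=q@V_; Z=w[...,2]; col=c['color'].astype(int)
    wood=(col[...,0]-col[...,2]>25)&(col[...,0]>95)
    # outer face of tall leg, seen from scene camera: fit X vs Z
    m=(abs(Y-YC)<40)&(Z>25)&(Z<200)&(X>-40)&(X<190)&wood
    a=np.stack([X[m],Z[m]],1)
    if len(a)<50: print('few',len(a)); return
    best=0;rng=np.random.default_rng(0)
    for _ in range(400):
        i,j=rng.choice(len(a),2,False); d=a[j]-a[i]; n=np.hypot(*d)
        if n<25: continue
        nn=np.array([-d[1],d[0]])/n; k=abs((a-a[i])@nn)<2
        if k.sum()>best: best=k.sum(); kk=k
    a=a[kk]; mu=a.mean(0); d=np.linalg.svd(a-mu,full_matrices=False)[2][0]; d=d*np.sign(d[1])
    print('theta',round(float(np.degrees(np.arctan2(d[0],d[1]))),1),'n',len(a),'X at z=10:',round(float(mu[0]+(10-mu[1])*d[0]/d[1]),1),'top',a[a[:,1].argmax()].round(1))
E
python3 -c "from h import *;now();ang('s2.png')"
```

```text
t: 8.25
eef_pos: [467.1, 33.4, 104.3]
tcp_rot: [-3.134, -0.28, -0.255]
ft_force: [-1.5, 0.1, 0.9]
opening: 0.905
t 8.25 tcp [467.1  33.4 104.3] X,Z -67.2 104.3 Y 34.2 psi 16.1 zv 0.004 xv -0.01 xu 0.961 F [-1.5  0.1  0.9] Fu -1.4 op 0.91 j [-0.04  0.38  2.22 -0.2   0.26  0.4 ]
t: 8.85
eef_pos: [476.7, 30.9, 104.3]
tcp_rot: [-3.134, -0.28, -0.255]
ft_force: [-1.2, -0.3, -0.3]
opening: 0.908
t 8.85 tcp [476.7  30.9 104.3] X,Z -57.2 104.3 Y 34.1 psi 16.1 zv 0.005 xv -0.01 xu 0.961 F [-1.2 -0.3 -0.3] Fu -1.1 op 0.91 j [-0.04  0.39  2.2  -0.19  0.28  0.38]
theta 5.2 n 1291 X at z=10: -2.6 top [ 12.7 192.4]
```

```bash
python3 -m inch '[[0,0,0,1.9,-0.5,0,0.81],[0,0,0,1.9,-0.5,0,0.81],[0,0,0,1.9,-0.5,0,0.81],[0,0,0,1.9,-0.5,0,0.81],[0,0,0,1.9,-0.5,0,0.81],[0,0,0,1.9,-0.5,0,0.81],[0,0,0,1.9,-0.5,0,0.81],[0,0,0,1.9,-0.5,0,0.81],[0,0,0,0,0,0,0.81]]'
python3 -c "from h import *;now();ang('s3.png')"
```

```text
t: 9.8
eef_pos: [491.9, 26.9, 104.3]
tcp_rot: [-3.134, -0.28, -0.255]
ft_force: [0.6, -0.1, 0.4]
opening: 0.907
t 9.8 tcp [491.9  26.9 104.3] X,Z -41.5 104.3 Y 33.8 psi 16.1 zv 0.005 xv -0.01 xu 0.961 F [ 0.6 -0.1  0.4] Fu 0.6 op 0.91 j [-0.05  0.41  2.17 -0.17  0.29  0.36]
theta 12.8 n 1030 X at z=10: -1.2 top [ 37.6 188.3]
```

```bash
python3 -m inch '[[0,0,0,2.2,-0.5,0,0.81],[0,0,0,2.2,-0.5,0,0.81],[0,0,0,-1.1,0.3,-4.5,0.81],[0,0,0,-1.1,0.3,-4.5,0.81],[0,0,0,-1.1,0.3,-4.5,0.81],[0,0,0,-1.1,0.3,-4.5,0.81],[0,0,0,0,0,0,0.81]]'
python3 -c "from h import *;now();ang('s4.png')"
```

```text
t: 10.55
eef_pos: [491.2, 27.2, 85.5]
tcp_rot: [-3.134, -0.279, -0.255]
ft_force: [-0.4, 0.4, 0.8]
opening: 0.903
t 10.55 tcp [491.2  27.2  85.5] X,Z -42.3 85.5 Y 34.0 psi 16.0 zv 0.004 xv -0.01 xu 0.961 F [-0.4  0.4  0.8] Fu -0.4 op 0.9 j [-0.05  0.44  2.19 -0.2   0.24  0.39]
theta 14.9 n 951 X at z=10: -1.1 top [ 43.7 186.7]
```

```bash
python3 -m inch '[[0,0,0,-1.1,0.3,-4.5,0.81],[0,0,0,-1.1,0.3,-4.5,0.81],[0,0,0,-0.9,0.2,-4.5,0.81],[0,0,0,-0.7,0.2,-4.0,0.81],[0,0,0,0,0,0,0.81]]'
python3 -c "
from h import *;now();ang('s5.png')
c=cv2.imread('pics/s5.png');cv2.imwrite('pics/s5c.png',cv2.resize(c[120:300,260:440],None,fx=3,fy=3))"
```

```text
t: 11.1
eef_pos: [487.5, 28.2, 68.2]
tcp_rot: [-3.134, -0.279, -0.255]
ft_force: [-0.5, 0.1, 0.1]
opening: 0.903
t 11.1 tcp [487.5  28.2  68.2] X,Z -46.1 68.2 Y 34.1 psi 16.0 zv 0.004 xv -0.01 xu 0.961 F [-0.5  0.1  0.1] Fu -0.5 op 0.9 j [-0.05  0.48  2.21 -0.27  0.19  0.46]
theta 15.6 n 927 X at z=10: -0.9 top [ 48.5 187.2]
```

View pics/s5c.png

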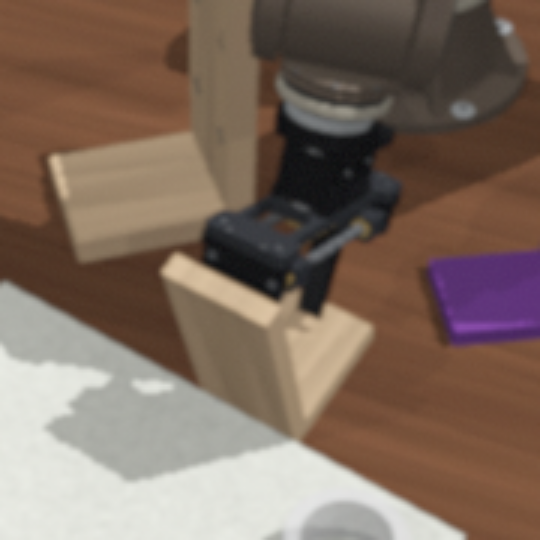

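Run:
```python
from h import *
for th in list(range(16,64,4)):
    p,psi=plan(th,D=98,al=38,hx=-1-10*np.tan(np.radians(th))); q=p-P0
    p2,_=plan(th,D=98,al=th+16,hx=-1-10*np.tan(np.radians(th))); q2=p2-P0
    print(th,psi,'XZ',round(q@U,1),round(q[2],1),' const psi16',round(q2@U,1),round(q2[2],1))
```

```text
16 22 XZ -45.0 61.9  const psi16 -49.0 58.7
20 18 XZ -41.3 64.6  const psi16 -42.8 63.7
24 14 XZ -37.6 67.0  const psi16 -36.0 67.8
28 10 XZ -33.7 69.1  const psi16 -28.9 70.9
32 6 XZ -29.7 70.8  const psi16 -21.5 73.1
36 2 XZ -25.7 72.2  const psi16 -14.0 74.1
40 -2 XZ -21.8 73.3  const psi16 -6.5 74.1
44 -6 XZ -17.9 74.0  const psi16 0.8 73.0
48 -10 XZ -14.2 74.3  const psi16 7.6 70.9
52 -14 XZ -10.7 74.3  const psi16 13.8 67.7
56 -18 XZ -7.5 73.9  const psi16 19.2 63.6
60 -22 XZ -4.9 73.1  const psi16 23.5 58.6
```

```bash
python3 -m inch '[[0.1,0.3,0,1.4,-0.35,-0.2,0.81],[0.1,0.3,0,1.4,-0.35,-0.2,0.81],[0.1,0.3,0,1.4,-0.35,-0.2,0.81],[0.1,0.3,0,1.4,-0.35,-0.2,0.81],[0.1,0.3,0,1.4,-0.35,-0.2,0.81],[0.1,0.3,0,1.3,-0.3,-0.2,0.81],[0,0,0,0,0,0,0.81]]'
python3 -c "
from h import *;now();ang('s6.png')"
```

```text
t: 11.85
eef_pos: [496.5, 26.0, 67.6]
tcp_rot: [-3.132, -0.247, -0.256]
ft_force: [0.9, -0.1, -0.2]
opening: 0.903
t 11.85 tcp [496.5  26.   67.6] X,Z -36.8 67.6 Y 34.1 psi 14.2 zv 0.007 xv -0.011 xu 0.969 F [ 0.9 -0.1 -0.2] Fu 0.9 op 0.9 j [-0.06  0.49  2.17 -0.16  0.24  0.34]
theta 23.7 n 569 X at z=10: -0.8 top [ 72.4 177.7]
```

```bash
python3 -m inch '[[0.24,0.97,0,1.0,-0.25,0.3,0.81],[0.24,0.97,0,1.0,-0.25,0.3,0.81],[0.24,0.97,0,1.0,-0.25,0.3,0.81],[0.24,0.97,0,1.0,-0.25,0.3,0.81],[0.24,0.97,0,1.0,-0.25,0.4,0.81],[0.24,0.97,0,1.0,-0.25,0.4,0.81],[0.24,0.97,0,1.0,-0.25,0.4,0.81],[0.24,0.97,0,1.0,-0.25,0.4,0.81],[0,0,0,0,0,0,0.81]]'
python3 -c "
from h import *;now();ang('s7.png')"
```

```text
t: 12.8
eef_pos: [504.7, 24.0, 70.5]
tcp_rot: [-3.134, -0.107, -0.256]
ft_force: [0.2, -0.8, 0.9]
opening: 0.906
t 12.8 tcp [504.7  24.   70.5] X,Z -28.4 70.5 Y 34.1 psi 6.2 zv 0.007 xv -0.011 xu 0.994 F [ 0.2 -0.8  0.9] Fu 0.4 op 0.91 j [-0.08  0.51  2.06 -0.02  0.47  0.2 ]
theta -54.5 n 188 X at z=10: 7.7 top [-39.7  45.1]
```

```bash
python3 -m inch '[[0.24,0.97,0,1.0,-0.25,0.3,0.81],[0.24,0.97,0,1.0,-0.25,0.3,0.81],[0.24,0.97,0,1.0,-0.25,0.3,0.81],[0.24,0.97,0,1.0,-0.25,0.3,0.81],[0.24,0.97,0,1.0,-0.25,0.2,0.81],[0.24,0.97,0,1.0,-0.25,0.2,0.81],[0.24,0.97,0,1.0,-0.25,0.2,0.81],[0.24,0.97,0,1.0,-0.25,0.2,0.81],[0,0,0,0,0,0,0.81]]'
cat >> h.py <<'E'
def foot(tag=None):
    c=cam('scene'); w=cloud(c); 
    if tag: save(c,tag)
    q=w-P0; X=q@U; Y=q@V_; Z=w[...,2]; col=c['color'].astype(int)
    wood=(col[...,0]-col[...,2]>25)&(col[...,0]>95)
    m=(abs(Y-YC)<44)&(Z>13)&(Z<200)&(X>-125)&(X<200)&wood
    a=np.stack([X[m],Z[m],Y[m]],1); print('n',len(a))
    rng=np.random.default_rng(0)
    for rep in range(2):
        best=0
        for _ in range(400):
            i,j=rng.choice(len(a),2,False); d=a[j,:2]-a[i,:2]; n=np.hypot(*d)
            if n<20: continue
            nn=np.array([-d[1],d[0]])/n; k=abs((a[:,:2]-a[i,:2])@nn)<2
            if k.sum()>best: best=k.sum(); kk=k
        s=a[kk]; mu=s[:,:2].mean(0); d=np.linalg.svd(s[:,:2]-mu,full_matrices=False)[2][0]; d=d*np.sign(d[1])
        t=np.degrees(np.arctan2(d[0],d[1]))
        print('line',round(float(t),1),'theta if foot',round(90+float(t),1),'n',len(s),'lo',s[s[:,1].argmin()].round(),'hi',s[s[:,1].argmax()].round())
        a=a[~kk]
E
python3 -c "
from h import *;now();foot('s8.png')
c=cv2.imread('pics/s8.png');cv2.imwrite('pics/s8c.png',cv2.resize(c[120:300,260:440],None,fx=3,fy=3))"
```

```text
t: 13.75
eef_pos: [512.7, 22.0, 72.4]
tcp_rot: [-3.135, 0.032, -0.255]
ft_force: [0.3, 0.2, 0.7]
opening: 0.904
t 13.75 tcp [512.7  22.   72.4] X,Z -20.2 72.4 Y 34.1 psi -1.8 zv 0.007 xv -0.011 xu 0.999 F [0.3 0.2 0.7] Fu 0.3 op 0.9 j [-0.09  0.55  1.95  0.02  0.68  0.15]
n 1639
line -49.0 theta if foot 41.0 n 664 lo [-12.  25.  26.] hi [-85.  93.  45.]
line 42.0 theta if foot 132.0 n 353 lo [-15.  25.  30.] hi [105. 158.  72.]
```

View pics/s8c.png

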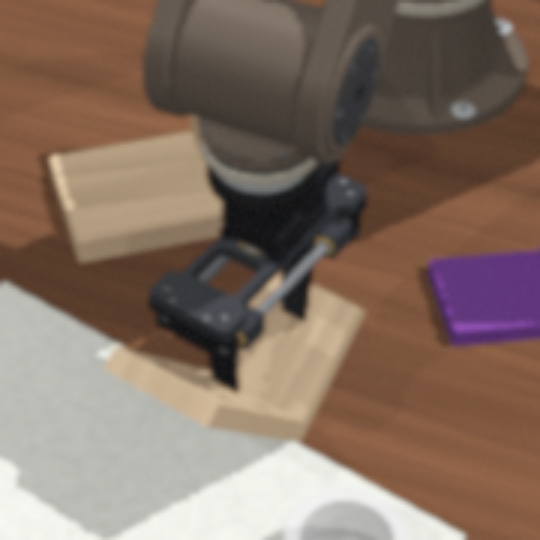

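```bash
python3 -m inch '[[0.24,0.97,0,0.9,-0.22,0.1,0.81],[0.24,0.97,0,0.9,-0.22,0.1,0.81],[0.24,0.97,0,0.9,-0.22,0.1,0.81],[0.24,0.97,0,0.9,-0.22,0.1,0.81],[0.24,0.97,0,0.9,-0.22,0.1,0.81],[0.24,0.97,0,0.9,-0.22,0.1,0.81],[0.24,0.97,0,0.9,-0.22,0,0.81],[0.24,0.97,0,0.9,-0.22,0,0.81],[0,0,0,0,0,0,0.81]]'
python3 -c "from h import *;now();foot()"
python3 -m inch '[[0.24,0.97,0,0.8,-0.2,0,0.81],[0.24,0.97,0,0.8,-0.2,0,0.81],[0.24,0.97,0,0.8,-0.2,0,0.81],[0.24,0.97,0,0.8,-0.2,0,0.81],[0.24,0.97,0,0.8,-0.2,0,0.81],[0.24,0.97,0,0.8,-0.2,0,0.81],[0,0,0,0,0,0,0.81]]'
python3 -c "from h import *;now();foot('s9.png')"
```

```text
t: 14.7
eef_pos: [519.8, 20.3, 72.9]
tcp_rot: [-3.137, 0.172, -0.256]
ft_force: [0.5, -0.1, 0.4]
opening: 0.903
t 14.7 tcp [519.8  20.3  72.9] X,Z -12.9 72.9 Y 34.1 psi -9.8 zv 0.006 xv -0.011 xu 0.985 F [ 0.5 -0.1  0.4] Fu 0.5 op 0.9 j [-0.1   0.59  1.85  0.04  0.87  0.12]
n 1987
line 49.8 theta if foot 139.8 n 718 lo [-14.  22.  36.] hi [123. 139.  70.]
line -41.1 theta if foot 48.9 n 672 lo [-13.  28.  54.] hi [-76. 102.  59.]
t: 15.45
eef_pos: [524.5, 19.0, 72.8]
tcp_rot: [-3.139, 0.277, -0.256]
ft_force: [0.1, 1.0, 0.5]
opening: 0.902
t 15.45 tcp [524.5  19.   72.8] X,Z -8.0 72.8 Y 34.1 psi -15.8 zv 0.006 xv -0.011 xu 0.962 F [0.1 1.  0.5] Fu -0.1 op 0.9 j [-0.11  0.64  1.77  0.05  1.01  0.11]
n 2180
line 55.9 theta if foot 145.9 n 900 lo [-15.  23.  70.] hi [134. 126.   8.]
line -34.4 theta if foot 55.6 n 671 lo [-11.  23.  50.] hi [-67. 110.  61.]
```

```bash
python3 -m inch '[[0,0,0,1.2,-0.3,0.6,0.81],[0,0,0,1.2,-0.3,0.6,0.81],[0,0,0,1.2,-0.3,0.6,0.81],[0,0,0,1.2,-0.3,0.6,0.81],[0,0,0,1.2,-0.3,0.6,0.81],[0,0,0,1.2,-0.3,0.6,0.81],[0,0,0,1.2,-0.3,0.6,0.81],[0,0,0,1.2,-0.3,0.6,0.81],[0,0,0,0,0,0,0.81]]'
python3 -c "
from h import *;now();foot('s10.png')
c=cv2.imread('pics/s10.png');cv2.imwrite('pics/s10c.png',cv2.resize(c[120:300,260:440],None,fx=3,fy=3))"
```

```text
t: 16.4
eef_pos: [534.0, 16.7, 77.9]
tcp_rot: [-3.139, 0.276, -0.256]
ft_force: [0.7, 0.7, 1.6]
opening: 0.902
t 16.4 tcp [534.   16.7  77.9] X,Z 1.8 77.9 Y 34.2 psi -15.8 zv 0.006 xv -0.011 xu 0.962 F [0.7 0.7 1.6] Fu 0.5 op 0.9 j [-0.11  0.64  1.74  0.05  1.03  0.11]
n 2647
line 69.1 theta if foot 159.1 n 1398 lo [-18.  21.  62.] hi [145.  87.  22.]
line -21.0 theta if foot 69.0 n 685 lo [-18.  26.  68.] hi [-53. 119.  56.]
```

View pics/s10c.png

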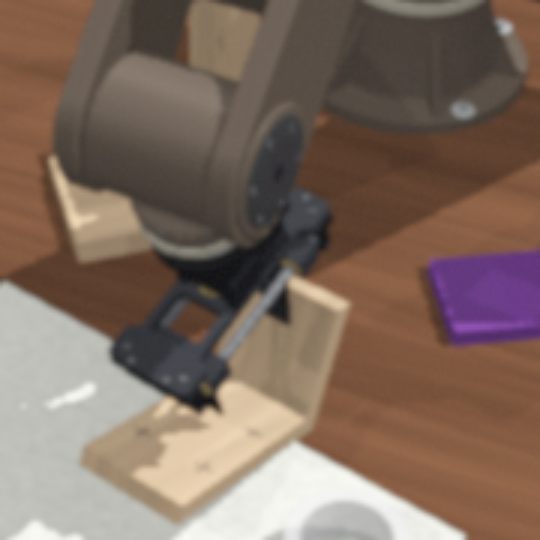

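```bash
python3 -m inch '[[0,0,0,1.2,-0.3,0.4,0.81],[0,0,0,1.2,-0.3,0.4,0.81],[0,0,0,1.2,-0.3,0.4,0.81],[0,0,0,1.2,-0.3,0.4,0.81],[0,0,0,1.2,-0.3,0.4,0.81],[0,0,0,1.2,-0.3,0.4,0.81],[0,0,0,1.2,-0.3,0.4,0.81],[0,0,0,1.2,-0.3,0.4,0.81],[0,0,0,0,0,0,0.81]]'
python3 -c "from h import *;now();foot()"
python3 -m inch '[[0,0,0,1.2,-0.3,0.3,0.81],[0,0,0,1.2,-0.3,0.3,0.81],[0,0,0,1.2,-0.3,0.3,0.81],[0,0,0,1.2,-0.3,0.3,0.81],[0,0,0,1.2,-0.3,0.3,0.81],[0,0,0,1.2,-0.3,0.3,0.81],[0,0,0,0,0,0,0.81]]'
python3 -c "from h import *;now();foot('s11.png')"
```

```text
t: 17.35
eef_pos: [543.6, 14.3, 81.1]
tcp_rot: [-3.139, 0.276, -0.256]
ft_force: [1.0, -0.2, 1.1]
opening: 0.909
t 17.35 tcp [543.6  14.3  81.1] X,Z 11.7 81.1 Y 34.1 psi -15.8 zv 0.006 xv -0.011 xu 0.962 F [ 1.  -0.2  1.1] Fu 1.0 op 0.91 j [-0.12  0.65  1.72  0.05  1.05  0.11]
n 2844
line 75.9 theta if foot 165.9 n 1563 lo [-16.  24.  78.] hi [152.  69.  57.]
line -14.0 theta if foot 76.0 n 665 lo [-15.  23.  12.] hi [-40. 124.  48.]
t: 18.1
eef_pos: [550.8, 12.5, 82.8]
tcp_rot: [-3.139, 0.276, -0.256]
ft_force: [0.7, -0.6, 1.6]
opening: 0.903
t 18.1 tcp [550.8  12.5  82.8] X,Z 19.1 82.8 Y 34.2 psi -15.8 zv 0.006 xv -0.011 xu 0.962 F [ 0.7 -0.6  1.6] Fu 0.8 op 0.9 j [-0.12  0.65  1.7   0.05  1.07  0.11]
n 2927
line 80.7 theta if foot 170.7 n 1636 lo [-17.  24.  69.] hi [155.  56.  23.]
line -9.6 theta if foot 80.4 n 654 lo [-16.  28.  26.] hi [-31. 127.  62.]
```

```bash
python3 -m inch '[[0,0,0,1.2,-0.3,0.2,0.81],[0,0,0,1.2,-0.3,0.2,0.81],[0,0,0,1.2,-0.3,0.2,0.81],[0,0,0,1.2,-0.3,0.2,0.81],[0,0,0,1.2,-0.3,0.2,0.81],[0,0,0,1.2,-0.3,0.2,0.81],[0,0,0,1.2,-0.3,0.2,0.81],[0,0,0,1.2,-0.3,0.2,0.81],[0,0,0,0,0,0,0.81]]'
python3 -c "from h import *;now();foot()"
python3 -m inch '[[0,0,0,1.2,-0.3,0.2,0.81],[0,0,0,1.2,-0.3,0.2,0.81],[0,0,0,1.2,-0.3,0.2,0.81],[0,0,0,1.2,-0.3,0.2,0.81],[0,0,0,1.2,-0.3,0.2,0.81],[0,0,0,1.2,-0.3,0.2,0.81],[0,0,0,0,0,0,0.81]]'
python3 -c "from h import *;now();foot('s12.png')"
```

```text
t: 19.05
eef_pos: [560.4, 10.1, 84.4]
tcp_rot: [-3.139, 0.276, -0.256]
ft_force: [1.3, -0.3, 1.0]
opening: 0.904
t 19.05 tcp [560.4  10.1  84.4] X,Z 29.0 84.4 Y 34.1 psi -15.8 zv 0.006 xv -0.011 xu 0.962 F [ 1.3 -0.3  1. ] Fu 1.3 op 0.9 j [-0.12  0.66  1.67  0.05  1.08  0.11]
n 3019
line 87.2 theta if foot 177.2 n 1746 lo [-9. 26. 19.] hi [155.  38.  28.]
line -3.0 theta if foot 87.0 n 637 lo [-13.  26.  51.] hi [-17. 130.  74.]
t: 19.8
eef_pos: [567.4, 8.4, 85.5]
tcp_rot: [-3.139, 0.276, -0.256]
ft_force: [-0.0, -0.2, -0.6]
opening: 0.904
t 19.8 tcp [567.4   8.4  85.5] X,Z 36.2 85.5 Y 34.1 psi -15.8 zv 0.006 xv -0.011 xu 0.962 F [-0.  -0.2 -0.6] Fu 0.0 op 0.9 j [-0.12  0.67  1.65  0.04  1.1   0.11]
n 3021
line -89.9 theta if foot 0.1 n 1756 lo [153.  26.  39.] hi [ 0. 31.  2.]
line -0.1 theta if foot 89.9 n 594 lo [-10.  26.  30.] hi [-10. 131.  51.]
```

```bash
python3 -m inch '[[0,0,0,4,-1,1,0.81],[0,0,0,4,-1,2,0.81],[0,0,0,4,-1,3,0.81],[0,0,0,1,0,15,0.81],[0,0,0,1,0,25,0.81],[0,0,0,0,0,35,0.81],[0,0,0,0,0,35,0.81],[0,0,0,0,0,35,0.81],[0,0,0,0,0,0,0.81]]'
python3 - <<'E'
from h import *
now();foot('f.png')
w=np.load('top.npy')
c=cam('scene');ws=cloud(c)
for k in ('tape','spool','driver'):
    for r in regions_of(k,'scene')[:1]: print(k,r['score'],np.nanmedian(ws[r['pixels']],0).round(1))
q=ws-P0;X=q@U;Y=q@V_;Z=ws[...,2];col=c['color'].astype(int)
m=(X>5)&(X<170)&(abs(Y-34)<60)&(Z>23)&(Z<34)
p=np.stack([X[m],Y[m]],1).astype(np.float32);print(cv2.minAreaRect(p))
cv2.imwrite('pics/fc.png',cv2.resize(c['color'][120:360,180:480,::-1],None,fx=2,fy=2))
E
```

```text
t: 20.75
eef_pos: [583.0, 5.2, 241.4]
tcp_rot: [-3.138, 0.268, -0.255]
ft_force: [-0.6, -0.7, 0.2]
opening: 0.911
t 20.75 tcp [583.    5.2 241.4] X,Z 52.1 241.4 Y 34.8 psi -15.4 zv 0.007 xv -0.011 xu 0.964 F [-0.6 -0.7  0.2] Fu -0.4 op 0.91 j [-0.12  0.52  1.47  0.04  1.43  0.12]
n 3486
line -89.9 theta if foot 0.1 n 1855 lo [161.  26.  28.] hi [ 3. 31.  4.]
line -0.1 theta if foot 89.9 n 876 lo [-11.  25.  46.] hi [-13. 131.  22.]
tape 0.65 [659.  139.1  48.6]
spool 0.95 [ 669.2 -221.8   64.5]
driver 0.68 [663.5 250.6  22.6]
((83.80130767822266, 35.59626388549805), (92.26815032958984, 157.57618713378906), 89.66512298583984)
```

View pics/fc.png

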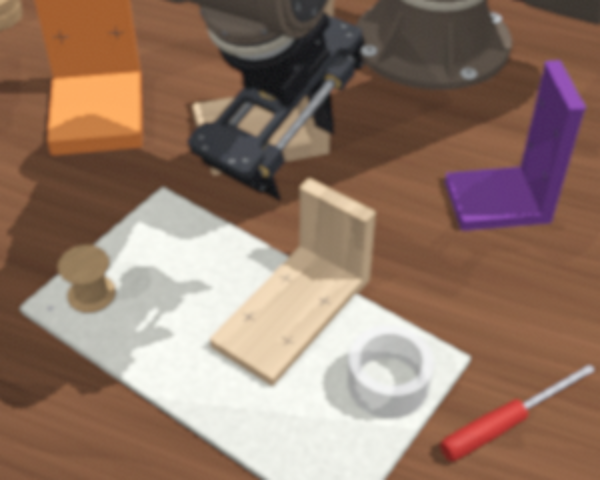

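```bash
python3 -c "from h import *;print(ticket.job_done())"
```

```text
the job is handed in; nothing more can be done
None
```

The plywood corner now lies with its tall leg flat on the white board. I handed the job in at about 20.8 s; the hand-in reports no verdict.

**What I did:** I took the small plain L at the board's near edge, leaving the orange, purple and larger plain ones. One open finger pushed the tall leg over to about 24°. With one finger inside each leg, I turned the tool with it through balance to about 56°. I then held back the rising short leg with the rear finger until it lay flat, slowly throughout (about 0.2–0.3 rad/s), and backed off upward.

**Last checks:**
- **Tilt:** measured 89.9°, with the upper face of the leg 26–31 mm high (28 mm expected).
- **Squareness:** within about 0.5° of the edge.
- **Heel:** about 29 mm outside the edge, within the allowed 55 mm.
- **Bystanders:** tape, spool and screwdriver are within about 4 mm of where they started.
- **Gripper:** clear, fingertips about 240 mm above the table.

**What disagreed or stayed uncertain:**
- **Entry tilt:** the planned 38° ran the fourth joint to its range limit, so I entered at 16° and slid the finger down the leg instead.
- **Finger span:** it acted about 12 mm narrower than computed, and I corrected for this while pushing.
- **Angle reading:** the reading at 32° failed on the tall leg, so I took the angle from the short leg after that.
- **Holding force:** wrist readings during the hold were only about 0.5–2 N, close to noise. The contact is inferred mostly from the L following the finger step by step.

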